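# Rap a wedged spacer sleeve out of a centrifuge bucket

### The arm

A 6-joint arm with a two-finger parallel gripper is mounted at the origin on the work surface. World frame = base frame: x ahead of the robot, y to its left, z up, the work surface at z = 0. Lengths are in m, angles in rad, forces in N, time in s.
With the tool pointing down it reaches from about 0.275 to 1 m from the base axis. Payload 8.4 kg.
Tool frame: the origin (TCP) lies on the mounting face of the last link; the fingertips stand r.finger_overhang ahead of it and the grasp point (between the pads) lies 155 mm ahead of it (r.finger_overhang is the distance from the TCP to the fingertips, in m); z points along the fingers, y is the direction in which the jaws open and shut (so a half turn about z gives the same grasp; the last joint's range is limited). The gripper opens to 85 mm and grips with 20 to 120 N. Pads are 22 mm wide; open, the fingers measure 114 mm over their backs; the gripper's body (76 mm by 85 mm) begins 54 mm behind the grasp point. The pads swing forward as they close: fully open they stand 13 mm farther back than shut.
Start: joints at [1.109, 0.353, 1.633, -0, 1.155, -0.002], TCP at [0.277, 0.56, 0.405] pointing down, gripper open.
Joint ranges: [-2.63, 2.63], [-0.92, 2.1], [0.06, 2.66], [-1.3, 4.44], [0, 2.69], [-3.02, 3.02]. Speed limits (rad/s): [2.22, 2.22, 2.79, 3.14, 3.14, 3.14].

### API

Orientations are given as a 3x3 rotation matrix whose columns are the frame's x, y, z axes.
In Python, from workcell import sensors, viewer, ticket, regions_of, r gives the robot as it stands.
- The arm moves only by the tool jog_arm, never from a script. Its argument "series" is a list that holds one entry, the list of rows, each a list of 5 numbers: the shift along the tool's x, y, z in m, then the turn about the tool's z in rad, then the closure, from -1 (fully open) to 1 (shut), so that 0 is half open. A call has exactly 10 rows; each row is the pose to reach, as a shift and turn from the pose measured when the call began, along the tool's axes at that moment; what a row does not reach only later rows make up. A row lasts 1/10 s, in which the tool goes at most 50 mm and 8.59 degrees, less where a joint would pass 70% of its speed; a pose out of reach is approached as far as the arm can. A call with a gripper value outside its range is refused whole. The fingers move at their own pace and stop on an object; the grip force is fixed at half the most. Time passes only in rows, so rows that repeat a pose let the fingers close, or fill a call up. It gives the time, the measured TCP pose, the force and the opening at its end, in the units of the state.
- sensors.read_state(): the state, without advancing time (a new reading comes with each control period).
- viewer.read_camera(name): name is "scene" or "top" or "wrist"; returns a dict with "image" (420x560x3 uint8, blue, green, red), "fx", "fy", "cx", "cy" (pixels), "dist_coeffs" ([k1, k2, p1, p2, k3] as OpenCV has them; the pictures are not rectified), "rvec" (rotation vector, rad) and "tvec" (3), from world to camera coordinates, as OpenCV has them; the wrist camera has in their place "hand_eye" (4x4, takes a point from camera to tool coordinates, whose origin is the TCP and whose axes are the flange's). Camera axes: x right, y down, z forward; pixel columns grow to the right and rows downward; lengths in m; the calibration is good to about 2 mm. A picture is of the moment at which its call begins: read the wrist's pose just before it. There is no depth.
- ticket.finish_job(): hands the job in, once; it reports no verdict.
Trained networks look in the newest picture that a camera, given by its name, has taken for a name from the list of things; names that differ only in an ending like _2 or _b are one class to them, and where a whole thing is asked for, a point or a joint stands for the part that bears it (a point fixed in the world has none). Each returns a list of dicts, best first, with "score" (0 to 1); they miss things now and then, are a little off and sometimes report something else, mostly with a low value. They report only what shows in the picture. A call takes as long as a camera call. They do not tell look-alikes from the thing itself.
- regions_of(target, camera): "mask" (420x560 bool, what is visible of it) and "at" ([column, row] in pixels, amid what is visible of it).
The state is a dict: "time_s": time; "joints": joint angles; "joint_velocities": joint speeds; "joint_efforts": joint torques, N m; "tcp_pos": TCP position; "ee_rot": TCP orientation; "ft_force": force on the tool from outside, world axes, zero at the start; "moment": the same for the moment, N m; "finger_gap": finger opening in m.
Only numpy, scipy, OpenCV 4.12 (cv2) and the standard library are available. Lean on these libraries where they do the work, as an engineer would, in place of code of your own. Each camera call takes 0.05 s, during which the arm holds its last target. There are 200 camera calls.

### The job

A steel spacer sleeve is wedged inside the tall aluminium centrifuge bucket that stands mouth down on the bench. Pick the bucket up and, keeping hold of it, rap its mouth briskly on the middle of the wooden knocking board until the sleeve drops inside it onto the board; then lift the bucket straight off so that the sleeve is left standing there, and stand the bucket, mouth down, in the middle of the free end of the steel tray.

Things in the scene. Friction and masses are not known exactly. Their poses are not given: they have to be found in the camera images.
- bucket_centre (a point): Centre (half-way up, on the axis) of the tall bucket: an upturned aluminium cup, 96 mm tall, 48 mm outside diameter, 38 mm bore, rim 56 mm wide and 6 mm high round its mouth, which rests on the bench. The closed end, on top, has a 20 mm hole. z up its axis; round, yaw does not matter. About 0.2 kg. Grip its wall in the upper half. (The short bucket in the tray is 55 mm tall.)
- sleeve_centre (a point): Centre of the steel sleeve, 38 mm tall, 30 mm wide, 36 mm collar on top, 80 g, z up. At first its collar hangs on 3 stiff nibs in the bucket, centre 7 mm below the bucket's. Rapping the mouth on the board (0.2 to 0.3 m/s, from 30 mm up, perhaps repeatedly) shifts it past them; it then drops loose to stand on the board, centre 29 mm below the bucket's. Gentle setting-down does not free it.
- board_top (a point): Centre of the top face of the knocking board: a light wooden slab 140 x 140 mm, 18 mm thick, fixed to the bench. x and y along its sides, z up.
- tray_spot (a point): Point on the tray's inner floor (3 mm above the bench), the middle of its free end. The shallow steel tray is 200 mm (its x) x 150 mm (its y), walls 14 mm high and 3 mm thick, fixed; the point lies 50 mm from the tray's centre along -x. At the other end, about 105 mm from the point along +x, stands a short bucket 55 mm tall and 56 mm across.
There are look-alikes about, which are no part of the job. Of the things shaped like the part that bears board_top, the wooden one is meant.

How it is judged:
On the way, in this order (a step that is already met when the one before it is completed fails the run):
1. the bucket is held clear above the knocking board with the sleeve still wedged in it (contact force between the fingers and bucket above 1 N and horizontal distance between bucket_centre and board_top below 0.05 m and z of bucket_centre in the frame of board_top above 0.056 m and z of sleeve_centre in the frame of bucket_centre above -0.02 m), for 0.05 s.
2. the sleeve has dropped inside the bucket while the bucket is held mouth down on the board (contact force between the fingers and bucket above 1 N and horizontal distance between bucket_centre and board_top below 0.05 m and z of sleeve_centre in the frame of board_top below 0.024 m and z of bucket_centre in the frame of board_top below 0.07 m and horizontal distance between sleeve_centre and bucket_centre below 0.01 m), for 0.05 s.
At the end, for the whole second after the job is handed in: The sleeve stands upright (within 10 degrees) and at rest on the knocking board within 50 mm of its centre; the bucket stands mouth down (within 10 degrees), at rest on the tray's floor, its axis within 35 mm of the middle of the free end (horizontal distance between sleeve_centre and board_top below 0.05 m and z of sleeve_centre in the frame of board_top between 0.014 and 0.025 m and angle between each of sleeve_centre, bucket_centre's own z axis and vertical below 0.17 rad and linear speed of each of sleeve, bucket below 0.02 m/s and horizontal distance between bucket_centre and tray_spot below 0.035 m and z of bucket_centre in the frame of tray_spot between 0.042 and 0.054 m); the robot touches nothing.
It also fails if it takes over 45 s, if anything falls off the work surface, if the arm or the gripper's body presses on something with over 40 N, if the wrist force passes 120 N, or if a joint passes its speed limit or range.

## Working session

There is one attempt and no reset: what is moved stays moved. The work goes in short steps, Python scripts to look and compute and a tool call to move; the robot and the scene stay as the last step left them, time stands still between calls to the robot, and variables do not carry over. Pictures are saved under pics/ and viewed, about 8 in all and at most 12, crops included, and the job is handed in when it is done.

Besides the shell and the picture viewer there is one more tool, called after "Call:" as name([rows], argument=value, ...), one row to a line, values as JSON. jog_arm: Moves the arm, as the interface text tells. Its arguments: {"type":"object","properties":{"series":{"type":"array","items":{"type":"array","items":{"type":"array","items":{"type":"number"}}}}},"required":["series"]}

```bash
mkdir -p pics; cat > h.py <<'E'
import numpy as np, cv2
from workcell import sensors, viewer, ticket, regions_of, r
def ray(c,px):
    K=np.array([[c['fx'],0,c['cx']],[0,c['fy'],c['cy']],[0,0,1.]])
    u=cv2.undistortPoints(np.array([[px]],float),K,np.array(c['dist_coeffs'],float))[0,0]
    R=cv2.Rodrigues(np.array(c['rvec'],float))[0]; t=np.array(c['tvec'],float).ravel()
    return -R.T@t, R.T@np.array([u[0],u[1],1.])
def atz(c,px,z):
    o,d=ray(c,px); return o+d*(z-o[2])/d[2]
E
python3 - <<'E'
from h import *
ims=[]
for n in ("scene","top"):
    c=viewer.read_camera(n); cv2.imwrite(f'pics/{n}.png',c['image'])
    print(n,ray(c,(280,210)))
    for t in ("bucket_centre","sleeve_centre","board_top","tray_spot"):
        try:
            for k in regions_of(t,n):
                ys,xs=np.nonzero(k['mask']); print(t,round(k['score'],2),k['at'],len(xs),(xs.min(),xs.max(),ys.min(),ys.max()),atz(c,k['at'],0.018).round(3))
        except Exception as e: print(t,e)
s=sensors.read_state(); print({k:np.round(v,3).tolist() for k,v in s.items()}, r.finger_overhang)
E
```

```text
scene (array([ 1.33466824, -0.50743463,  0.7534408 ]), array([-0.66356628,  0.47152106, -0.58083621]))
bucket_centre 0.93 [328.9, 200.9] 521 (np.int64(319), np.int64(337), np.int64(186), np.int64(219)) [0.541 0.245 0.018]
board_top 0.73 [340.0, 157.5] 827 (np.int64(317), np.int64(365), np.int64(142), np.int64(168)) [0.345 0.467 0.018]
board_top 0.7 [295.9, 175.5] 1025 (np.int64(269), np.int64(323), np.int64(161), np.int64(190)) [0.358 0.252 0.018]
board_top 0.7 [175.3, 350.4] 3852 (np.int64(130), np.int64(220), np.int64(312), np.int64(389)) [ 0.785 -0.382  0.018]
board_top 0.65 [245.8, 222.9] 1512 (np.int64(215), np.int64(279), np.int64(202), np.int64(242)) [ 0.491 -0.03   0.018]
tray_spot 0.75 [198.8, 254.9] 2846 (np.int64(163), np.int64(249), np.int64(232), np.int64(300)) [ 0.54  -0.206  0.018]
top (array([0.40449554, 0.07256984, 1.16085878]), array([ 0.14464171, -0.00216987, -0.98955738]))
bucket_centre 0.69 [229.7, 207.8] 382 (np.int64(216), np.int64(239), np.int64(196), np.int64(219)) [0.581 0.207 0.018]
board_top 0.82 [314.4, 246.2] 2594 (np.int64(283), np.int64(343), np.int64(
[... 208 characters left out ...]
0), np.int64(153), np.int64(277), np.int64(342)) [0.31  0.501 0.018]
board_top 0.76 [206.9, 297.7] 2743 (np.int64(179), np.int64(235), np.int64(271), np.int64(327)) [0.341 0.27  0.018]
tray_spot 0.86 [377.5, 218.9] 3456 (np.int64(350), np.int64(409), np.int64(174), np.int64(247)) [ 0.54  -0.195  0.018]
{'time_s': 0.5, 'joints': [1.109, 0.353, 1.633, -0.0, 1.155, -0.002], 'joint_velocities': [0.0, 0.0, -0.0, -0.001, 0.0, -0.001], 'joint_efforts': [0.0, -60.469, -34.219, -0.0, 0.002, 0.0], 'tcp_pos': [0.277, 0.56, 0.405], 'ee_rot': [[-0.896, 0.444, -0.0], [0.444, 0.896, -0.0], [-0.0, -0.0, -1.0]], 'ft_force': [0.331, -0.302, 0.275], 'moment': [0.015, 0.023, -0.018], 'finger_gap': 0.085} 0.1734
```

View pics/scene.png

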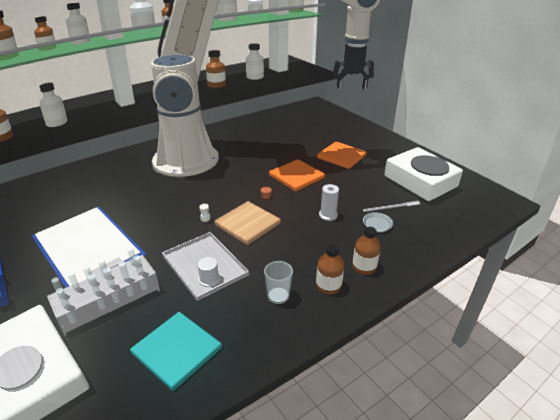

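View pics/top.png

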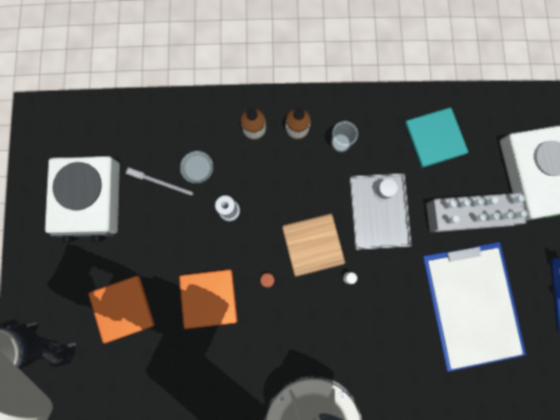

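```bash
cat >> h.py <<'E'
def proj(c,P):
    K=np.array([[c['fx'],0,c['cx']],[0,c['fy'],c['cy']],[0,0,1.]])
    return cv2.projectPoints(np.array(P,float),np.array(c['rvec'],float),np.array(c['tvec'],float),K,np.array(c['dist_coeffs'],float))[0][:,0]
a=np.linspace(0,2*np.pi,24,endpoint=False)
ring=lambda R,z:[[R*np.cos(t),R*np.sin(t),z] for t in a]
box=lambda X,Y,Z:[[x,y,z] for x in(-X/2,X/2) for y in(-Y/2,Y/2) for z in (0,Z)]
def place(P,p):
    P=np.array(P); s,k=np.sin(p[2]),np.cos(p[2])
    return np.c_[P[:,0]*k-P[:,1]*s+p[0],P[:,0]*s+P[:,1]*k+p[1],P[:,2]]
def hullmask(pts):
    m=np.zeros((420*4,560*4),np.uint8)
    cv2.fillPoly(m,[cv2.convexHull(np.round(pts*4+1.5).astype(np.int32))],1); return m>0
E
python3 - <<'E'
from h import *
from scipy.optimize import minimize
cams={n:viewer.read_camera(n) for n in("scene","top")}
def near(t,n,px):
    k=min(regions_of(t,n),key=lambda k:np.hypot(*(np.array(k['at'])-px)))
    ys,xs=np.nonzero(k['mask']); return hullmask(np.c_[xs,ys].astype(float))
def fit(t,pxs,parts,p0,yaw=True):
    M={n:near(t,n,np.array(q)) for n,q in pxs.items()}
    res={}
    for sel in (['scene'],['top'],['scene','top']):
        def f(v):
            p=[v[0],v[1],v[2]/0.2 if yaw else 0]; e=0
            for n in sel:
                m=np.zeros((1680,2240),bool)
                for P in parts: m|=hullmask(proj(cams[n],place(P,p)))
                e+=1-(m&M[n]).sum()/(m|M[n]).sum()
            return e
        v=np.array([p0[0],p0[1],p0[2]*.2])
        s=minimize(f,v,method='Nelder-Mead',options=dict(initial_simplex=[v]+[v+d for d in np.eye(3)*.02],xatol=2e-4))
        print(t,sel,s.x[:2].round(4),round(s.x[2]/.2,3),round(s.fun,3))
    return [s.x[0],s.x[1],s.x[2]/.2]
B=[ring(28,0)+ring(28,6),ring(24,0)+ring(24,96)]; B=[np.array(b)/1000 for b in B]
b=fit('bucket_centre',dict(scene=(329,201),top=(229,207)),B,[.57,.21,0],False)
w=fit('board_top',dict(scene=(246,223),top=(314,246)),[box(.14,.14,.018)],[.475,-.02,.2])
t=fit('tray_spot',dict(scene=(199,255),top=(377,219)),[box(.2,.15,.014)],[.54,-.2,0.])
spot=place([[-.05,0,.003],[.055,0,.003]],t); print(spot)
out=[]
for n,x0,y0 in(("scene",150,170),("top",190,150)):
    im=cv2.resize(cams[n]['image'],None,fx=3,fy=3,interpolation=cv2.INTER_CUBIC)
    dr=lambda P,col,cl=True:cv2.polylines(im,[np.round(proj(cams[n],P)*3+1).astype(np.int32)],cl,col,1)
    for z,R in((0,.028),(.096,.024),(.096,.01)): dr(place(ring(R,z),[*b[:2],0]),(0,0,255))
    sq=lambda X,Y,Z:[[X/2,Y/2,Z],[-X/2,Y/2,Z],[-X/2,-Y/2,Z],[X/2,-Y/2,Z]]
    dr(place(sq(.14,.14,.018),w),(255,0,0)); dr(place(sq(.2,.15,.014),t),(0,255,0))
    for q in spot: dr(place(ring(.028,q[2]),[q[0],q[1],0]),(0,255,255))
    out.append(im[y0*3:y0*3+400,x0*3:x0*3+680])
cv2.imwrite('pics/fit.png',cv2.resize(np.vstack(out),(510,600)))
E
```

```text
bucket_centre ['scene'] [0.576  0.2113] 0.059 0.102
bucket_centre ['top'] [0.5769 0.2089] 0.019 0.039
bucket_centre ['scene', 'top'] [0.5774 0.2091] 0.016 0.155
board_top ['scene'] [ 0.4737 -0.0177] 0.221 0.084
board_top ['top'] [ 0.4764 -0.0169] 0.21 0.034
board_top ['scene', 'top'] [ 0.476  -0.0166] 0.205 0.118
tray_spot ['scene'] [ 0.5654 -0.2047] 0.03 0.013
tray_spot ['top'] [ 0.564  -0.2039] 0.032 0.034
tray_spot ['scene', 'top'] [ 0.5654 -0.205 ] 0.024 0.049
[[ 0.51542164 -0.20616277  0.003     ]
 [ 0.62039215 -0.20367453  0.003     ]]
```

View pics/fit.png

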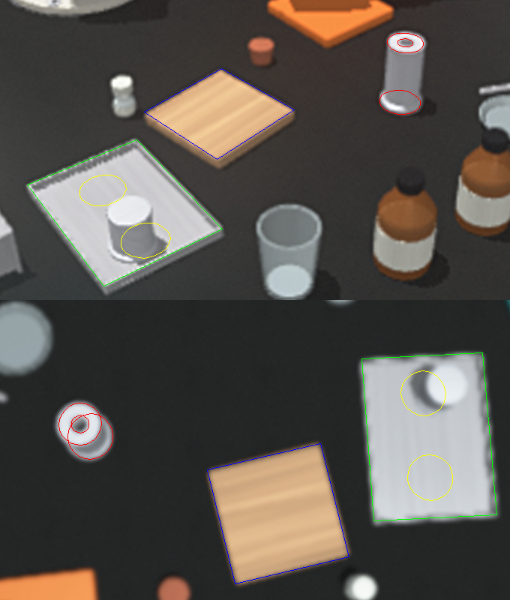

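Tall bucket: top view (228,207). The short bucket stands in the tray at (388,187). There are four board-shaped things: two orange (120,311) and (207,298), one teal (436,136), and one with wood grain (314,246), which is the one meant. The crop overlay fits all of them. I'll move above the tall bucket.

Call:
jog_arm([
  [[-0.03, -0.013, 0, 0, -1], [-0.075, -0.032, 0, 0, -1], [-0.12, -0.051, 0, 0, -1], [-0.165, -0.07, 0, 0, -1], [-0.21, -0.09, 0, 0, -1], [-0.255, -0.109, 0.02, 0, -1], [-0.3, -0.128, 0.04, 0, -1], [-0.345, -0.147, 0.06, 0, -1], [-0.39, -0.166, 0.08, 0, -1], [-0.4246, -0.1813, 0.1, 0, -1]],
])

```text
time_s: 1.9
tcp_pos: [0.5765, 0.2102, 0.3063]
ee_rot: [[-0.896, 0.444, 0.001], [0.444, 0.896, 0.001], [-0.001, 0.001, -1.0]]
ft_force: [1.3, 0.7, 0.6]
finger_gap: 0.0853
```

```bash
cat > go.py <<'E'
import sys
from h import *
s=sensors.read_state(); R=np.array(s['ee_rot']); p=np.array(s['tcp_pos'])
print(s['time_s'],p.round(4),R.round(3).tolist(),np.round(s['ft_force'],1),round(s['finger_gap'],4))
for q in sys.argv[1:]: print(q,(R.T@(np.array(eval(q))-p)).round(4))
E
python3 go.py .577,.209,.305 .577,.209,.227
```

```text
1.9 [0.5765 0.2102 0.3063] [[-0.896, 0.444, 0.001], [0.444, 0.896, 0.001], [-0.001, 0.001, -1.0]] [1.3 0.7 0.6] 0.0853
.577,.209,.305 [-0.001  -0.0009  0.0013]
.577,.209,.227 [-0.0009 -0.001   0.0793]
```

Call:
jog_arm([
  [[-0.001, -0.001, 0.01, 0, -1], [-0.001, -0.001, 0.025, 0, -1], [-0.001, -0.001, 0.04, 0, -1], [-0.001, -0.001, 0.055, 0, -1], [-0.001, -0.001, 0.068, 0, -1], [-0.001, -0.001, 0.079, 0, -1], [-0.001, -0.001, 0.079, 0, -1], [-0.001, -0.001, 0.079, 0, -0.4], [-0.001, -0.001, 0.079, 0, 0], [-0.001, -0.001, 0.079, 0, 0.5]],
])

```text
time_s: 2.9
tcp_pos: [0.5776, 0.2092, 0.2283]
ee_rot: [[-0.896, 0.444, 0.003], [0.444, 0.896, 0.001], [-0.002, 0.003, -1.0]]
ft_force: [-2.5, -1.1, 4.1]
finger_gap: 0.0474
```

Call:
jog_arm([
  [[0, 0, 0, 0, 1], [0, 0, 0, 0, 1], [0, 0, 0, 0, 1], [0, 0, 0, 0, 1], [0, 0, 0, 0, 1], [0, 0, 0, 0, 1], [0, 0, 0, 0, 1], [0, 0, 0, 0, 1], [0, 0, 0, 0, 1], [0, 0, 0, 0, 1]],
])

```text
time_s: 3.9
tcp_pos: [0.5776, 0.2092, 0.2284]
ee_rot: [[-0.896, 0.444, 0.003], [0.444, 0.896, 0.001], [-0.002, 0.003, -1.0]]
ft_force: [-0.9, -0.9, 2.3]
finger_gap: 0.0471
```

```bash
python3 go.py .577,.209,.327 .476,-.017,.327 .476,-.017,.295
```

```text
3.9 [0.5776 0.2092 0.2284] [[-0.896, 0.444, 0.003], [0.444, 0.896, 0.001], [-0.002, 0.003, -1.0]] [-0.9 -0.9  2.3] 0.0471
.577,.209,.327 [ 0.0003 -0.0002 -0.0986]
.476,-.017,.327 [-0.0096 -0.2475 -0.0993]
.476,-.017,.295 [-0.0095 -0.2476 -0.0673]
```

Call:
jog_arm([
  [[0, 0, -0.015, 0, 1], [0, 0, -0.04, 0, 1], [0, -0.02, -0.065, 0, 1], [-0.002, -0.05, -0.075, 0, 1], [-0.003, -0.085, -0.075, 0, 1], [-0.005, -0.12, -0.075, 0, 1], [-0.006, -0.155, -0.075, 0, 1], [-0.008, -0.19, -0.075, 0, 1], [-0.009, -0.225, -0.07, 0, 1], [-0.0095, -0.2475, -0.067, 0, 1]],
])

```text
time_s: 4.9
tcp_pos: [0.4748, -0.0185, 0.2953]
ee_rot: [[-0.896, 0.445, 0.003], [0.445, 0.896, 0.001], [-0.002, 0.002, -1.0]]
ft_force: [-0.3, -0.1, -3.1]
finger_gap: 0.0474
```

```bash
python3 go.py .476,-.017,.282 .476,-.017,.2464
python3 - <<'E'
from h import *
c=viewer.read_camera('scene'); cv2.imwrite('pics/s2.png',cv2.resize(c['image'][100:310,150:430],None,fx=2.5,fy=2.5))
E
```

```text
4.9 [ 0.4748 -0.0185  0.2953] [[-0.896, 0.445, 0.003], [0.445, 0.896, 0.001], [-0.002, 0.002, -1.0]] [-0.3 -0.1 -3.1] 0.0474
.476,-.017,.282 [-0.0004  0.0018  0.0133]
.476,-.017,.2464 [-0.0003  0.0017  0.0489]
```

View pics/s2.png

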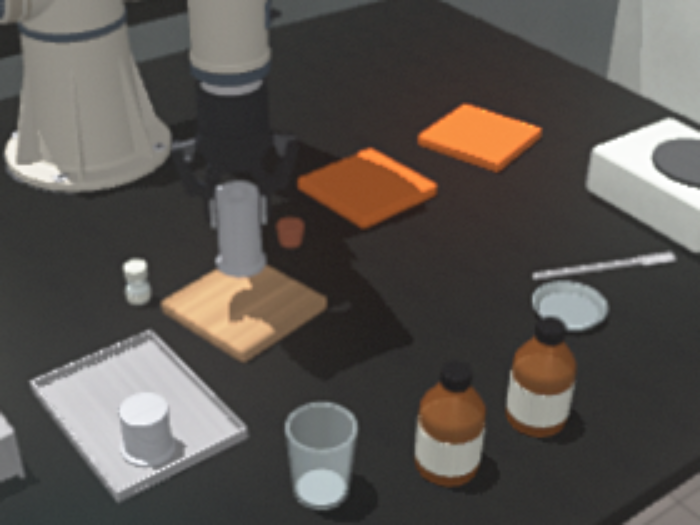

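Picture: bucket held upright at (240,230), over the board, sleeve not below it. First rap, with modest overshoot.

Call:
jog_arm([
  [[0, 0.002, 0.004, 0, 1], [0, 0.002, 0.012, 0, 1], [0, 0.002, 0.015, 0, 1], [0, 0.002, 0.027, 0, 1], [0, 0.002, 0.053, 0, 1], [0, 0.002, 0.049, 0, 1], [0, 0.002, 0.049, 0, 1], [0, 0.002, 0.049, 0, 1], [0, 0.002, 0.049, 0, 1], [0, 0.002, 0.049, 0, 1]],
])

```text
time_s: 5.95
tcp_pos: [0.4744, -0.0181, 0.2457]
ee_rot: [[-0.896, 0.444, 0.001], [0.444, 0.896, 0.0], [-0.001, 0.001, -1.0]]
ft_force: [0.2, -0.1, -1.9]
finger_gap: 0.0469
```

```bash
python3 go.py .476,-.017,.282 .476,-.017,.2464
```

```text
5.95 [ 0.4744 -0.0181  0.2457] [[-0.896, 0.444, 0.001], [0.444, 0.896, 0.0], [-0.001, 0.001, -1.0]] [ 0.2 -0.1 -1.9] 0.0469
.476,-.017,.282 [-0.0009  0.0017 -0.0363]
.476,-.017,.2464 [-0.0009  0.0017 -0.0007]
```

Call:
jog_arm([
  [[0, 0.001, -0.02, 0, 1], [0, 0.001, -0.036, 0, 1], [0, 0.001, -0.036, 0, 1], [0, 0.001, -0.022, 0, 1], [0, 0.001, 0.006, 0, 1], [0, 0.001, 0.0, 0, 1], [0, 0.001, 0.0, 0, 1], [0, 0.001, -0.012, 0, 1], [0, 0.001, -0.03, 0, 1], [0, 0.001, -0.032, 0, 1]],
])

```text
time_s: 6.95
tcp_pos: [0.4756, -0.0172, 0.28]
ee_rot: [[-0.896, 0.444, 0.005], [0.444, 0.896, 0.0], [-0.004, 0.002, -1.0]]
ft_force: [0.5, 0.5, -2.1]
finger_gap: 0.0472
```

```bash
python3 go.py .476,-.017,.282 .476,-.017,.2464
python3 - <<'E'
from h import *
c=viewer.read_camera('scene'); cv2.imwrite('pics/s3.png',cv2.resize(c['image'][150:250,200:300],None,fx=5,fy=5,interpolation=cv2.INTER_CUBIC))
for k in regions_of('sleeve_centre','scene'): print(k['score'],k['at'],k['mask'].sum())
E
```

```text
6.95 [ 0.4756 -0.0172  0.28  ] [[-0.896, 0.444, 0.005], [0.444, 0.896, 0.0], [-0.004, 0.002, -1.0]] [ 0.5  0.5 -2.1] 0.0472
.476,-.017,.282 [-0.0003  0.0003 -0.002 ]
.476,-.017,.2464 [-0.0002  0.0003  0.0336]
0.69 [248.0, 213.3] 94
```

View pics/s3.png

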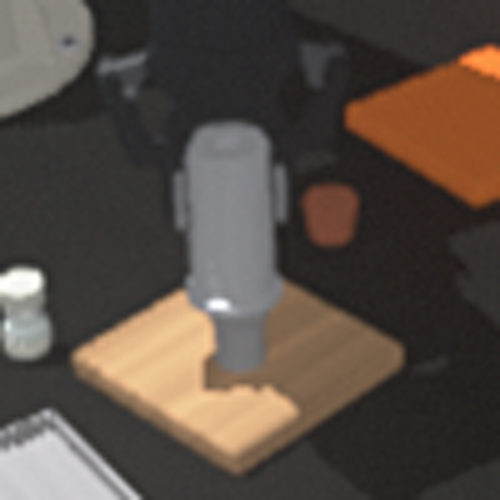

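Picture: the sleeve stands upright on the board at (240,340), with its collar still in the bore. I'll lower gently once more, so the "dropped while held down" state is surely met, then lift straight off.

Call:
jog_arm([
  [[0, 0, 0.008, 0, 1], [0, 0, 0.018, 0, 1], [0, 0, 0.026, 0, 1], [0, 0, 0.031, 0, 1], [0, 0, 0.033, 0, 1], [0, 0, 0.0335, 0, 1], [0, 0, 0.0335, 0, 1], [0, 0, 0.0335, 0, 1], [0, 0, 0.0335, 0, 1], [0, 0, 0.0335, 0, 1]],
])

```text
time_s: 8.05
tcp_pos: [0.4751, -0.0171, 0.2452]
ee_rot: [[-0.896, 0.444, 0.003], [0.444, 0.896, 0.0], [-0.003, 0.002, -1.0]]
ft_force: [0.0, 0.4, -2.2]
finger_gap: 0.047
```

Call:
jog_arm([
  [[0, 0, -0.006, 0, 1], [0, 0, -0.016, 0, 1], [0, 0, -0.026, 0, 1], [0, 0, -0.036, 0, 1], [0, 0, -0.046, 0, 1], [0, 0, -0.056, 0, 1], [0, 0, -0.066, 0, 1], [0, 0, -0.076, 0, 1], [0, 0, -0.086, 0, 1], [0, 0, -0.09, 0, 1]],
])

```text
time_s: 9.05
tcp_pos: [0.4751, -0.0172, 0.3364]
ee_rot: [[-0.896, 0.444, 0.005], [0.444, 0.896, 0.0], [-0.004, 0.002, -1.0]]
ft_force: [0.5, 0.0, -1.4]
finger_gap: 0.0475
```

```bash
python3 go.py .515,-.206,.300 .515,-.206,.2314
python3 - <<'E'
from h import *
c=viewer.read_camera('scene'); cv2.imwrite('pics/s4.png',cv2.resize(c['image'][120:300,150:330],None,fx=3,fy=3,interpolation=cv2.INTER_CUBIC))
for k in regions_of('sleeve_centre','scene'): print(k['score'],k['at'],k['mask'].sum(),atz(c,k['at'],.037))
E
```

```text
9.05 [ 0.4751 -0.0172  0.3364] [[-0.896, 0.444, 0.005], [0.444, 0.896, 0.0], [-0.004, 0.002, -1.0]] [ 0.5  0.  -1.4] 0.0475
.515,-.206,.300 [-0.1195 -0.1515  0.0365]
.515,-.206,.2314 [-0.1193 -0.1516  0.1051]
0.5 [247.9, 215.8] 171 [ 0.48712661 -0.01944883  0.037     ]
0.5 [246.4, 177.5] 681 [0.30041857 0.08900221 0.037     ]
```

View pics/s4.png

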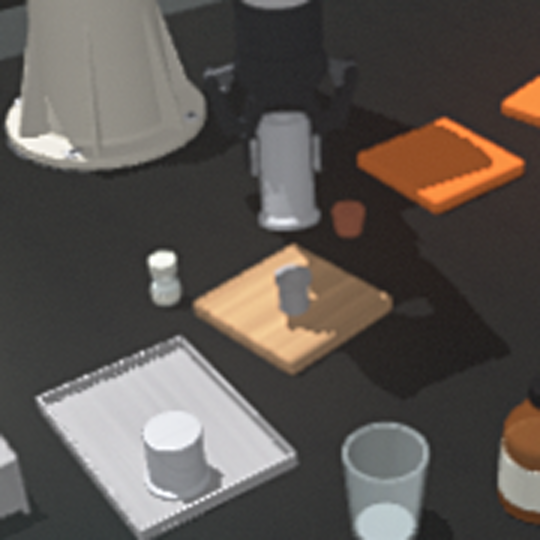

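Picture: sleeve upright in the middle of the board at (293,290), bucket held clear above. On to the tray.

Call:
jog_arm([
  [[-0.006, -0.008, 0, 0, 1], [-0.018, -0.023, 0, 0, 1], [-0.034, -0.043, 0, 0, 1], [-0.05, -0.063, 0, 0, 1], [-0.066, -0.084, 0, 0, 1], [-0.082, -0.104, 0, 0, 1], [-0.097, -0.123, 0.01, 0, 1], [-0.11, -0.14, 0.025, 0, 1], [-0.117, -0.149, 0.045, 0, 1], [-0.1195, -0.1515, 0.065, 0, 1]],
])

```text
time_s: 10.15
tcp_pos: [0.515, -0.208, 0.2697]
ee_rot: [[-0.895, 0.445, 0.004], [0.445, 0.895, -0.0], [-0.004, 0.002, -1.0]]
ft_force: [-0.1, -0.1, -1.2]
finger_gap: 0.0474
```

```bash
python3 go.py .515,-.206,.2314
```

```text
10.15 [ 0.515  -0.208   0.2697] [[-0.895, 0.445, 0.004], [0.445, 0.895, -0.0], [-0.004, 0.002, -1.0]] [-0.1 -0.1 -1.2] 0.0474
.515,-.206,.2314 [0.001  0.0017 0.0383]
```

Call:
jog_arm([
  [[0.001, 0.0015, 0.008, 0, 1], [0.001, 0.0015, 0.018, 0, 1], [0.001, 0.0015, 0.026, 0, 1], [0.001, 0.0015, 0.031, 0, 1], [0.001, 0.0015, 0.034, 0, 1], [0.001, 0.0015, 0.036, 0, 1], [0.001, 0.0015, 0.0375, 0, 1], [0.001, 0.0015, 0.0375, 0, 1], [0.001, 0.0015, 0.0375, 0, 1], [0.001, 0.0015, 0.0375, 0, 1]],
])

```text
time_s: 11.15
tcp_pos: [0.515, -0.2062, 0.2325]
ee_rot: [[-0.895, 0.446, 0.005], [0.446, 0.895, -0.0], [-0.004, 0.002, -1.0]]
ft_force: [0.1, -0.5, -1.5]
finger_gap: 0.0475
```

Call:
jog_arm([
  [[0, 0, 0.0003, 0, 1], [0, 0, 0.0006, 0, 1], [0, 0, 0.0009, 0, 1], [0, 0, 0.0012, 0, 1], [0, 0, 0.0015, 0, 1], [0, 0, 0.0018, 0, 1], [0, 0, 0.002, 0, 1], [0, 0, 0.002, 0, 1], [0, 0, 0.002, 0, 1], [0, 0, 0.002, 0, 1]],
])

```text
time_s: 12.15
tcp_pos: [0.515, -0.2062, 0.2305]
ee_rot: [[-0.895, 0.445, 0.005], [0.445, 0.895, -0.0], [-0.004, 0.002, -1.0]]
ft_force: [-0.1, -0.3, -2.4]
finger_gap: 0.0475
```

Call:
jog_arm([
  [[0, 0, 0.0003, 0, 1], [0, 0, 0.0006, 0, 1], [0, 0, 0.0009, 0, 1], [0, 0, 0.0012, 0, 1], [0, 0, 0.0015, 0, 1], [0, 0, 0.0018, 0, 1], [0, 0, 0.002, 0, 1], [0, 0, 0.002, 0, 1], [0, 0, 0.002, 0, 1], [0, 0, 0.002, 0, 1]],
])

```text
time_s: 13.15
tcp_pos: [0.515, -0.2062, 0.2285]
ee_rot: [[-0.895, 0.446, 0.005], [0.446, 0.895, -0.0], [-0.004, 0.002, -1.0]]
ft_force: [0.2, 0.0, -1.4]
finger_gap: 0.0472
```

Call:
jog_arm([
  [[0, 0, 0.0004, 0, 1], [0, 0, 0.0008, 0, 1], [0, 0, 0.0012, 0, 1], [0, 0, 0.0016, 0, 1], [0, 0, 0.002, 0, 1], [0, 0, 0.0024, 0, 1], [0, 0, 0.0027, 0, 1], [0, 0, 0.003, 0, 1], [0, 0, 0.003, 0, 1], [0, 0, 0.003, 0, 1]],
])

```text
time_s: 14.15
tcp_pos: [0.515, -0.2062, 0.2255]
ee_rot: [[-0.895, 0.445, 0.005], [0.445, 0.895, -0.0], [-0.004, 0.002, -1.0]]
ft_force: [0.3, -1.0, -2.3]
finger_gap: 0.0474
```

```bash
python3 go.py
python3 - <<'E'
from h import *
c=viewer.read_camera('scene'); im=cv2.resize(c['image'][200:310,150:270],None,fx=5,fy=5,interpolation=cv2.INTER_CUBIC)
for z in (.003,.006,.009):
    P=proj(c,place(ring(.028,z),[.515,-.2062,0])); cv2.polylines(im,[np.round((P-[150,200])*5+2).astype(np.int32)],True,(0,0,255),1)
cv2.imwrite('pics/s5.png',im)
E
```

```text
14.15 [ 0.515  -0.2062  0.2255] [[-0.895, 0.445, 0.005], [0.445, 0.895, -0.0], [-0.004, 0.002, -1.0]] [ 0.3 -1.  -2.3] 0.0474
```

View pics/s5.png

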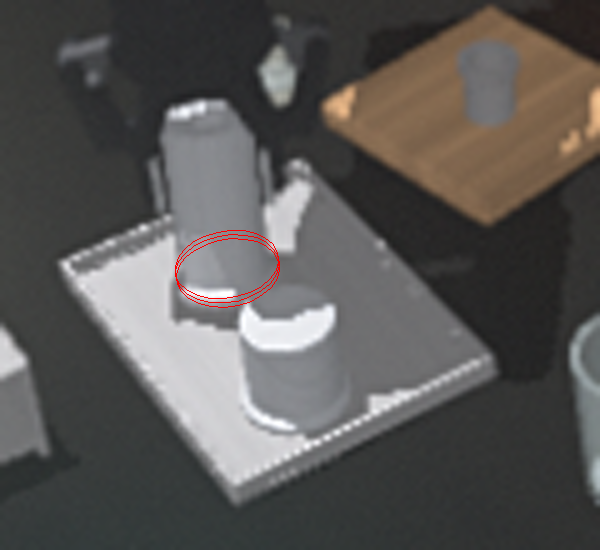

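```bash
python3 - <<'E'
from h import *
from scipy.optimize import minimize
cams={n:viewer.read_camera(n) for n in("scene","top")}
K={n:regions_of('bucket_centre',n) for n in cams}
for n in K:
    for k in K[n]: print(n,round(k['score'],2),k['at'],k['mask'].sum())
tall=min(K['scene'],key=lambda k:np.hypot(k['at'][0]-193,k['at'][1]-238)) 
ys,xs=np.nonzero(tall['mask']); c=cams['scene']
print(xs.min(),xs.max(),ys.min(),ys.max())
for z0 in(.003,.006,.009,.012):
    B=np.array(ring(.024,z0+.096)+ring(.024,z0+.006)+ring(.028,z0+.006)+ring(.028,z0))
    P=proj(c,place(B,[.515,-.2062,0])); print(z0,P.min(0).round(1),P.max(0).round(1), 'top mean',P[:24].mean(0).round(1))
im=c['image']; 
cv2.imwrite('pics/s6.png',cv2.resize(im[205:275,170:240],None,fx=8,fy=8,interpolation=cv2.INTER_CUBIC))
E
```

```text
scene 0.75 [192.4, 239.4] 683
182 204 220 261
0.003 [181.6 220.4] [205.5 260.9] top mean [190.9 226. ]
0.006 [181.4 219.5] [205.4 260.1] top mean [190.8 225.1]
0.009 [181.3 218.6] [205.2 259.2] top mean [190.6 224.2]
0.012 [181.1 217.6] [205.1 258.4] top mean [190.5 223.2]
```

View pics/s6.png

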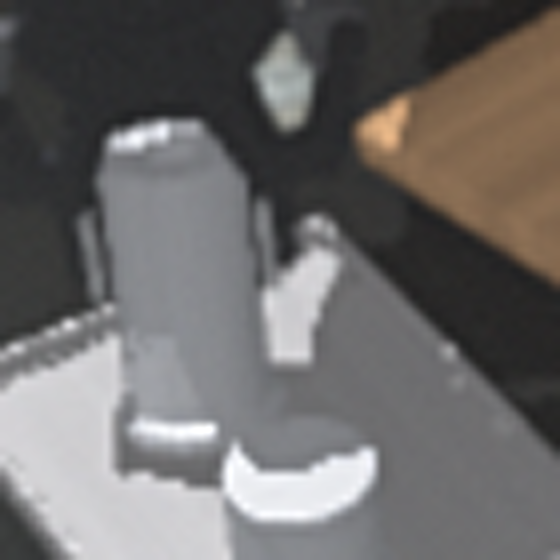

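Picture: tall bucket upright in the tray at mask rows 220–261, matching a mouth height within ~2 mm of the floor. It seems to have slid a few mm in the grip during the raps, so I'll keep easing down until the force shows contact.

Call:
jog_arm([
  [[0, 0, 0.0003, 0, 1], [0, 0, 0.0006, 0, 1], [0, 0, 0.0008, 0, 1], [0, 0, 0.001, 0, 1], [0, 0, 0.0012, 0, 1], [0, 0, 0.0014, 0, 1], [0, 0, 0.0015, 0, 1], [0, 0, 0.0015, 0, 1], [0, 0, 0.0015, 0, 1], [0, 0, 0.0015, 0, 1]],
])

```text
time_s: 15.4
tcp_pos: [0.5152, -0.2063, 0.2246]
ee_rot: [[-0.895, 0.446, 0.005], [0.446, 0.895, -0.001], [-0.005, 0.002, -1.0]]
ft_force: [-1.4, 1.0, 6.7]
finger_gap: 0.0472
```

Call:
jog_arm([
  [[0, 0, 0.0003, 0, 1], [0, 0, 0.0006, 0, 1], [0, 0, 0.0008, 0, 1], [0, 0, 0.001, 0, 1], [0, 0, 0.0012, 0, 1], [0, 0, 0.0014, 0, 1], [0, 0, 0.0015, 0, 1], [0, 0, 0.0015, 0, 1], [0, 0, 0.0015, 0, 1], [0, 0, 0.0015, 0, 1]],
])

```text
time_s: 16.4
tcp_pos: [0.5154, -0.2064, 0.2243]
ee_rot: [[-0.895, 0.445, 0.006], [0.446, 0.895, -0.001], [-0.006, 0.002, -1.0]]
ft_force: [-3.9, 1.7, 16.4]
finger_gap: 0.0471
```

Contact confirmed. Release, then retreat straight up.

Call:
jog_arm([
  [[0, 0, 0, 0, 1], [0, 0, 0, 0, 1], [0, 0, 0, 0, 0.6], [0, 0, 0, 0, 0.2], [0, 0, 0, 0, -0.2], [0, 0, 0, 0, -0.6], [0, 0, 0, 0, -1], [0, 0, 0, 0, -1], [0, 0, 0, 0, -1], [0, 0, 0, 0, -1]],
])

```text
time_s: 17.4
tcp_pos: [0.5154, -0.2064, 0.2242]
ee_rot: [[-0.895, 0.445, 0.006], [0.445, 0.895, -0.001], [-0.006, 0.002, -1.0]]
ft_force: [-0.2, -0.2, -0.4]
finger_gap: 0.0856
```

Call:
jog_arm([
  [[0, 0, -0.01, 0, -1], [0, 0, -0.025, 0, -1], [0, 0, -0.04, 0, -1], [0, 0, -0.06, 0, -1], [0, 0, -0.08, 0, -1], [0, 0, -0.1, 0, -1], [0, 0, -0.12, 0, -1], [0, 0, -0.14, 0, -1], [0, 0, -0.15, 0, -1], [0, 0, -0.15, 0, -1]],
])

```text
time_s: 18.4
tcp_pos: [0.5149, -0.2064, 0.376]
ee_rot: [[-0.895, 0.445, 0.009], [0.445, 0.895, -0.002], [-0.009, 0.002, -1.0]]
ft_force: [-0.5, -0.3, -0.9]
finger_gap: 0.0855
```

```bash
python3 go.py; python3 - <<'E'
from h import *
c=viewer.read_camera('scene')
cv2.imwrite('pics/s7.png',cv2.resize(c['image'][180:310,150:300],None,fx=4.5,fy=4.5,interpolation=cv2.INTER_CUBIC))
k=regions_of('bucket_centre','scene')
for q in k:
    ys,xs=np.nonzero(q['mask']); print(q['score'],q['at'],xs.min(),xs.max(),ys.min(),ys.max(),atz(c,q['at'],.051).round(3))
for q in regions_of('sleeve_centre','scene'): print('sleeve',q['score'],q['at'],atz(c,q['at'],.037).round(3))
E
```

```text
18.4 [ 0.5149 -0.2064  0.376 ] [[-0.895, 0.445, 0.009], [0.445, 0.895, -0.002], [-0.009, 0.002, -1.0]] [-0.5 -0.3 -0.9] 0.0855
0.61 [192.6, 242.7] 182 205 225 265 [ 0.523 -0.211  0.051]
```

View pics/s7.png

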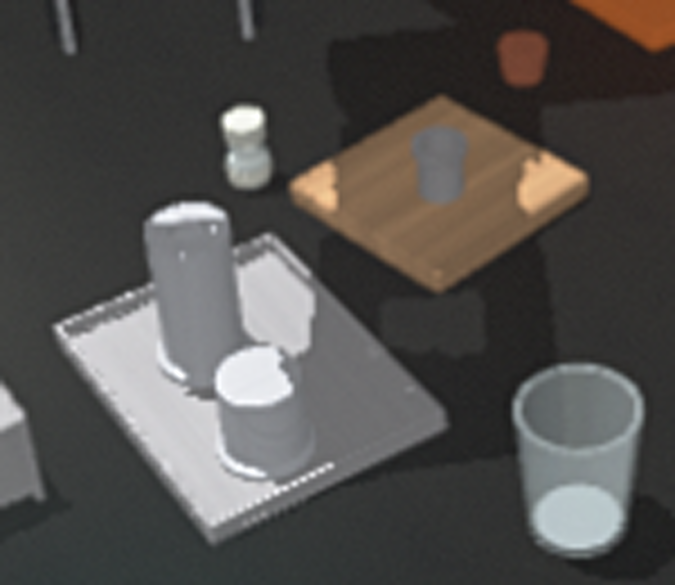

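Picture: the bucket stands in the tray at (195,300), the sleeve upright at board centre (440,165). The bucket appears about 8 mm off the predicted spot, so I'll move the arm aside and check both views.

Call:
jog_arm([
  [[0.02, 0.02, -0.02, 0, -1], [0.05, 0.05, -0.04, 0, -1], [0.08, 0.08, -0.05, 0, -1], [0.1, 0.11, -0.05, 0, -1], [0.12, 0.14, -0.05, 0, -1], [0.13, 0.18, -0.05, 0, -1], [0.14, 0.22, -0.05, 0, -1], [0.15, 0.26, -0.05, 0, -1], [0.15, 0.28, -0.05, 0, -1], [0.15, 0.28, -0.05, 0, -1]],
])

```text
time_s: 19.55
tcp_pos: [0.5049, 0.1135, 0.4221]
ee_rot: [[-0.897, 0.443, 0.003], [0.443, 0.897, -0.0], [-0.003, 0.001, -1.0]]
ft_force: [0.7, -0.1, -0.8]
finger_gap: 0.0857
```

```bash
python3 - <<'E'
from h import *
cams={n:viewer.read_camera(n) for n in("scene","top")}
for n,c in cams.items():
  for t in('bucket_centre','sleeve_centre'):
    for q in regions_of(t,n):
        ys,xs=np.nonzero(q['mask']); print(n,t,round(q['score'],2),q['at'],xs.min(),xs.max(),ys.min(),ys.max())
out=[]
for n,x0,y0,w in(("scene",155,195,105),("top",300,165,105)):
    c=cams[n]; im=cv2.resize(c['image'][y0:y0+w,x0:x0+w],None,fx=3.8*1.5,fy=3.8*1.5,interpolation=cv2.INTER_CUBIC)
    for x,y,col in((.515,-.206,(0,0,255)),(.523,-.210,(0,255,0))):
        for z,R in((.003,.028),(.099,.024)):
            P=proj(c,place(ring(R,z),[x,y,0])); cv2.polylines(im,[np.round((P-[x0,y0]+.5)*5.7).astype(np.int32)],True,col,1)
    out.append(im)
cv2.imwrite('pics/s8.png',cv2.resize(np.hstack(out),(800,400)))
E
```

```text
scene bucket_centre 0.56 [192.1, 242.5] 182 205 224 265
scene sleeve_centre 0.55 [245.9, 214.5] 242 252 208 224
top bucket_centre 0.74 [388.3, 219.0] 374 401 208 232
```

View pics/s8.png

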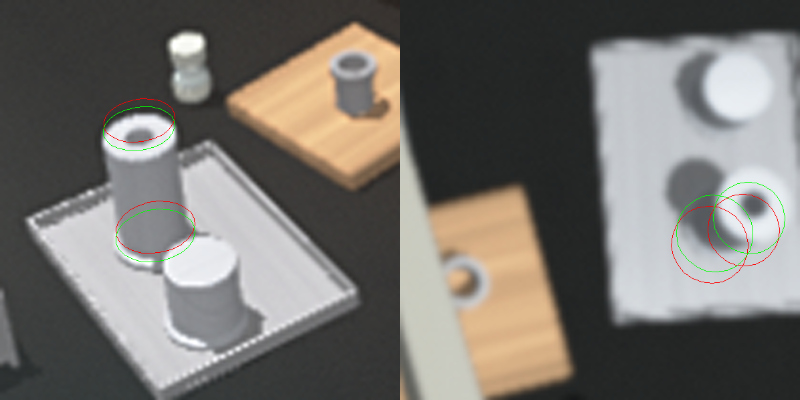

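The bucket stands upright but about 17 mm from the spot along +x, and the limit is 35 mm. One numeric check, then hand in if it is within limits.

```bash
python3 - <<'E'
from h import *
c=viewer.read_camera('top'); s=viewer.read_camera('scene')
# hole centre in closed end (z .099) from picture s8, right panel; scene panel likewise
k=800/(2*105*5.7)*5.7
h=atz(c,(300+(753-400)/k-.5,165+205/k-.5),.099); g=atz(s,(155+140/k-.5,195+136/k-.5),.099)
print(h.round(4),g.round(4))
sp=np.array([.5154,-.2062]); d=[np.hypot(*(v[:2]-sp)) for v in(h,g)]; print(d)
sl=atz(c,(300+64/k-.5,165+281/k-.5),.056); print('sleeve',sl.round(3),np.hypot(*(sl[:2]-[.476,-.017])))
if max(d)<.027: print(ticket.finish_job())
E
```

```text
[ 0.5312 -0.2137  0.099 ] [ 0.5316 -0.2131  0.099 ]
[np.float64(0.017434137993313312), np.float64(0.017621281452102202)]
sleeve [ 0.489 -0.023  0.056] 0.014198541181056491
the job is handed in; nothing more can be done
None
```

The job is handed in at about 20 s of the 45 s allowed; it reported no verdict, as expected. I picked up the bucket, rapped it twice on the middle of the wooden board, lifted it straight off the freed sleeve and stood it mouth down in the tray's free end.

**Last checks**
- **Bucket:** both cameras put its axis about 17 mm from the middle of the free end, and the limit is 35 mm. It looks upright and was set down on the floor.
- **Sleeve:** it looks upright on the board, about 14 mm from its centre by the top camera. The limit is 50 mm.
- **Robot:** the arm is well clear of everything.

**What disagreed**
- **Lower contact:** the bucket slipped in the grip, probably during the raps. It touched the tray floor with the tool about 7 mm lower than planned.
- **Off the aimed point:** it ended about 17 mm from where I aimed it. An earlier picture, taken while it was still held, had shown it nearly on the spot. I left it there because it was within the limit.
- **Sleeve drop not seen:** I saw the sleeve only after the second rap, standing loose on the board. I lowered the bucket over it once more and held it there so that step 2 would be met. The wrist force did not show whether the rim touched the board then, so it may have been a few millimetres above it, which step 2 allows.

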